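# Set the stand's stabiliser foot on its bearing plate

## Robot

A 6-joint arm with a two-finger parallel gripper is mounted at the origin on a cart in front of the work surface, level with it; the furniture and walls round the work are solid. World frame = base frame: x ahead of the robot, y to its left, z up, the work surface at z = 0. Lengths are in mm, angles in rad, forces in N, time in s.
With the tool pointing down it reaches from about 350 to 875 mm from the base axis. Payload 4.2 kg.
Tool frame: the origin (TCP) lies midway between the tips of the shut fingers; the grasp point (between the pads) lies 19 mm behind it; z points along the fingers, y is the line along which they close (so a half turn about z gives the same grasp; the last joint's range is limited). The gripper opens to 85 mm and grips with 20 to 120 N. Pads are 22 mm wide; open, the fingers measure 114 mm over their backs; the gripper's body (76 mm by 85 mm) begins 54 mm behind the grasp point. The pads swing forward as they close: fully open they stand 13 mm farther back than shut.
Start: joints at [1.505, 0.385, 0.008, 0, -1.194, -0.259], TCP at [199.417, 592.311, 206.912] pointing down, gripper open.
Joint ranges: [-3.14, 3.14], [-1.21, 2.06], [-1.07, 1.41], [-3.16, 2.05], [-2.99, -0.16], [-3.1, 3.1]. Speed limits (rad/s): [2.79, 2.79, 3.14, 3.14, 3.14, 3.14].

## Interface

Orientations are given as a unit quaternion [x, y, z, w].
In Python, from bench import arm gives the robot as it stands. The module is installed in compiled form; this text tells all that it offers.
- The arm moves only by the shell command python3 -m handwheel 'ROWS' [OPENING]. ROWS is JSON, a list of rows, each an object of numbers: "x", "y", "z": the shift along the world's x, y, z each as a share of 20 cm, from -1 to 1; "ax", "ay", "az": the turn, a rotation vector about the world's x, y, z each as a share of 90 degrees, from -1 to 1. In form: [{"x": .., "y": .., "z": .., "ax": .., "ay": .., "az": ..}, ...]. A call has exactly 8 rows; each row shifts and turns the commanded pose from where the row before left it; what a row does not reach is not made up. A row lasts 1/10 s, in which the tool goes at most 50 mm and 8.59 degrees, less where a joint would pass 70% of its speed; a pose out of reach is approached as far as the arm can. A call with a number of a shift or a turn outside -1 to 1 is refused whole. A call with a gripper value outside its range is refused whole. OPENING is the opening, from -1 (shut) to 1 (fully open), set as the call begins (- or left out, the last holds). The fingers move at their own pace and stop on an object; the grip force is fixed at half the most. Time passes only in rows, so rows that do not move let the fingers close, or fill a call up. It gives the time, the measured TCP pose, the force, the opening and the grip force at its end, in the units of the state.
- arm.read_state(): the state, without advancing time (a new reading comes with each control period).
- arm.get_image(name): name is "scene" or "top" or "wrist"; returns the picture (384x512x3 uint8, red, green, blue); there is no depth.
- arm.camera_params(name): a dict with "K" (3x3 intrinsics, pixels), "position" and "orientation" of the camera in the world. Camera axes: x right, y down, z forward; pixel columns grow to the right and rows downward; lengths in mm; the calibration is good to about 2 mm. A picture is of the moment at which its call begins: read the wrist's pose just before it. camera_params takes no time and is no camera call; for the wrist camera it gives the pose at the moment of the call.
- arm.job_done(): hands the job in; it is judged then, once.
The state is a dict: "clock": time; "joints": joint angles; "joint_vel": joint speeds; "joint_efforts": joint torques, N m; "position": TCP position; "ee_rot": TCP orientation; "contact_force": force on the tool from outside, world axes, zero at the start; "wrist_torque": the same for the moment, N m; "gripper_width": finger opening in mm; "grasp_force": force on a finger pad.
Only numpy, scipy, OpenCV 4.12 (cv2) and the standard library are available. Lean on these libraries where they do the work, as an engineer would, in place of code of your own. Each camera call takes 0.05 s, during which the arm holds its last target. There are 200 camera calls.

## Task

The stabiliser foot on the outrigger of the low equipment stand hangs in the air: slide the steel bearing plate under it so that the ring mark is centred below the foot (and so below the knob), then screw the foot down with the knob until its rubber sole just bears on the plate. Stop at the first clear stiffening of the knob, so that the foot is in firm touch but not forced, let go, and leave the other things on the table alone.

Things in the scene. Friction and masses are not known exactly. Their poses are not given: they have to be found in the camera images.
- knob_center (a point): Centre of the round black knob on the outrigger of the low grey stand: 42 mm across (the same all round), 28 mm high, axis vertical; its top is 14 mm above this point, the arm's boss begins 21 mm below. It turns in place, at one height. Clockwise seen from above screws the foot down, 12 mm a turn. Its rubber core twists 0.5 rad per N m. Free turning takes 0.06 N m; it stays put when let go. Take it from straight above.
- foot_axis (a point): Point on the table straight below the knob and foot, fixed to the stand. The foot: a rubber-soled disc 70 mm across on the spindle below the knob, turning with it. At the start its sole hangs 12.5 to 16.5 mm above the table; the exact height is not measured. The sole gives about 1 mm per 9 N pressed; its rubbing adds about 0.045 N m to the knob's torque per N. About 8 N is right, over 18 N is forced.
- stand: The stand, fixed; origin at foot_axis, x along the outrigger arm (36 mm wide, 60 to 72 mm above the table) to the platform, which reaches from x = 0.12 to 0.30 m, 0.20 m wide, top at 72 mm, on four legs (nearest at x 0.145, y +-0.078 m). A toy rover on it begins about 0.11 m from the knob axis, up to 175 mm above the table. The plate goes under the arm from either side.
- plate_ring (a point): Centre of the round ring mark (74 mm across) on the top face of the steel bearing plate, which lies loose and flat on the table: 160x90x10 mm, about 0.5 kg. The point is 10 mm above the plate's underside, 42 mm from its plain end and 101 mm from the tab's centre. The point's x axis points along the plate away from the tab.
- plate_tab (a point): Centre of the plate's upright grip tab, 29 mm above the plate's underside: 12 mm thick across the plate (point y), 30 mm long along it (point x), standing 10 to 48 mm above the table. Pinch it across its 12 mm from above.
- plate: The bearing plate as a whole; origin under its middle, x along its length away from the tab (ring at +38 mm, tab at -63 mm), z up.
- tape_roll: Bystander, to be left alone: roll of tape lying flat, 96 mm across, 25 mm high; origin at the centre of its underside.
- oil_bottle: Bystander, to be left alone: small upright oil bottle, 37 mm across, 113 mm high; origin at the centre of its underside.
- flush_cutter: Bystander, to be left alone: small flush cutter lying flat, 122x45x12 mm; origin at the centre of its underside.
- screwdriver_2: Bystander, to be left alone: screwdriver lying flat, 170x26x25 mm; origin at the centre of its underside.
- mug: Bystander, to be left alone: mug, 92x127x95 mm; origin at the centre of its underside.
- nozzle_tin: Bystander, to be left alone: round flat tin, 66 mm across, 23 mm high; origin at the centre of its underside.
- printed_bracket: Bystander, to be left alone: small printed angle bracket, 24x60x40 mm; origin at the centre of its underside.

How it is judged (in metres and radians):
On the way, in this order (a step that is already met when the one before it is completed fails the run):
1. the plate lies under the raised foot, ring mark centred below it within 12 mm, and the foot does not bear on it yet (horizontal distance between plate_ring and stand below 0.012 m and contact force between stand and plate below 0.5 N and height (world z) of plate_ring below 0.013 m), for 0.2 s.
2. the foot has been screwed down to bear on the plate with 2 N or more (horizontal distance between plate_ring and stand below 0.012 m and contact force between stand and plate above 2 N), for 0.2 s.
At the end, for the whole second after the job is handed in: The foot bears on the plate with 2 to 18 N, the plate lies flat and still, and its ring mark is centred below the foot within 12 mm (all of step 2 and contact force between stand and plate below 18 N and angle between plate's own z axis and vertical below 0.03 rad and linear speed of plate below 0.01 m/s); the robot touches nothing.
It fails at once if the foot is forced onto the plate with more than 25 N (contact force between stand and plate above 25 N).
It fails at once if another loose thing on the table is pushed more than 25 mm (distance of any of tape_roll, oil_bottle, flush_cutter, screwdriver_2, mug, nozzle_tin, printed_bracket from where it was at the start of the episode above 0.025 m).
It also fails if it takes over 72 s, if anything falls off the work surface, if the arm or the gripper's body presses on something with over 40 N, if the wrist force passes 120 N, or if a joint passes its speed limit or range.

## Working session

There is one attempt and no reset: what is moved stays moved. The work goes in short steps, Python scripts to look and compute and a shell command to move; the robot and the scene stay as the last step left them, time stands still between calls to the robot, and variables do not carry over. Pictures are saved under pics/ and viewed, at most 10 in all, crops included, and the job is handed in when it is done.

```bash
mkdir -p pics
python3 - <<'E'
from bench import arm
import cv2
for n in("top","scene"):
    im=arm.get_image(n); cv2.imwrite(f"pics/{n}0.png",im[:,:,::-1]); p=arm.camera_params(n); print(n,p)
print(arm.read_state())
E
```

```text
top {'K': array([[393.618101  ,   0.        , 253.29922832],
       [  0.        , 393.618101  , 185.97844797],
       [  0.        ,   0.        ,   1.        ]]), 'position': array([ 317.48004505,   22.22384205, 1439.75097756]), 'orientation': array([ 0.71490616, -0.6943566 ,  0.05836246, -0.05806822])}
scene {'K': array([[371.22300844,   0.        , 255.60231303],
       [  0.        , 371.22300844, 184.91052345],
       [  0.        ,   0.        ,   1.        ]]), 'position': array([ -56.4574033 , -655.2900394 ,  876.83784955]), 'orientation': array([ 0.85999777, -0.30694604,  0.14464771, -0.38113647])}
{'clock': 0.1, 'joints': array([ 1.50456811e+00,  3.85512337e-01,  6.76879408e-03, -4.22162792e-04,
       -1.19400847e+00, -2.58630376e-01]), 'joint_vel': array([-0.00111606, -0.00231125,  0.00143816,  0.00107021,  0.00017482,
        0.00100433]), 'joint_efforts': array([-4.10588646e-04, -3.93318129e+01,  1.88931119e+01,  4.19808403e+00,
       -2.58230568e-03,  3.33223966e-06]), 'position': array([199.27450876, 591.78312193, 205.91566932]), 'ee_rot': array([ 9.86824255e-01, -1.61792752e-01, -1.01366563e-04,  9.92167196e-04]), 'contact_force': array([ 0.73834295, -0.76207064,  0.05326798]), 'wrist_torque': array([ 0.05644419,  0.02167623, -0.02748099]), 'grasp_force': 0.0, 'gripper_width': 85.36922489204369}
```

View pics/top0.png

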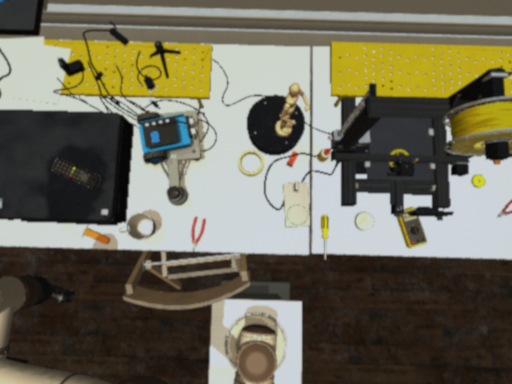

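View pics/scene0.png

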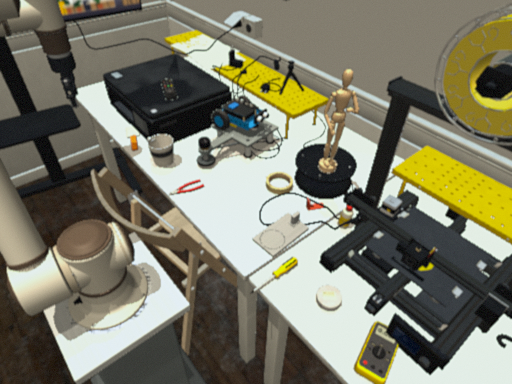

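The top view shows the knob near (177,195), with the arm running up-left to the platform. The plate is near (296,205), its ring near (297,214) and its tab near (294,187). The cutter is at (198,232), the tape roll at (250,162), the mug at (143,225) and the screwdriver at (325,235). I'll enlarge it for precision.

```bash
cat > h.py <<'E'
import numpy as np
from bench import arm
from scipy.spatial.transform import Rotation as R
def back(n,uv,z,p=None):
    p=p or arm.camera_params(n); d=R.from_quat(p["orientation"]).apply(np.linalg.inv(p["K"])@[uv[0],uv[1],1.])
    c=p["position"]; return (c+d*(z-c[2])/d[2]).round(1)
def proj(n,P,p=None):
    p=p or arm.camera_params(n); q=p["K"]@R.from_quat(p["orientation"]).inv().apply(np.asarray(P,float)-p["position"]); return (q[:2]/q[2]).round(1)
E
python3 - <<'E'
import cv2,numpy as np
t=cv2.imread("pics/top0.png");s=cv2.imread("pics/scene0.png")
f=lambda im,x,y:cv2.resize(im[y:y+100,x:x+130],None,fx=3,fy=3,interpolation=cv2.INTER_CUBIC)[:, :390]
g=np.vstack([np.hstack([f(t,130,150),f(t,240,140)]),np.hstack([f(s,180,90),f(s,230,190)])])
cv2.imwrite("pics/crop0.png",g)
E
python3 - <<'E'
from h import *
for n,uv,z in [("top",(177,195),101),("top",(177,195),60),("top",(297,214),10),("top",(294,187),48),("scene",(205,145),101),("scene",(272,240),10),("scene",(296,213),48),("top",(187,153),72)]: print(n,uv,z,back(n,uv,z))
E
```

```text
top (177, 195) 101 [501.1 285.8 101. ]
top (177, 195) 60 [506.7 293.9  60. ]
top (297, 214) 10 [ 456.6 -136.9   10. ]
top (294, 187) 48 [ 549.6 -120.9   48. ]
scene (205, 145) 101 [499.8 278.6 101. ]
scene (272, 240) 10 [ 450.6 -141.    10. ]
scene (296, 213) 48 [ 557.3 -129.9   48. ]
top (187, 153) 72 [657.4 265.   72. ]
```

View pics/crop0.png

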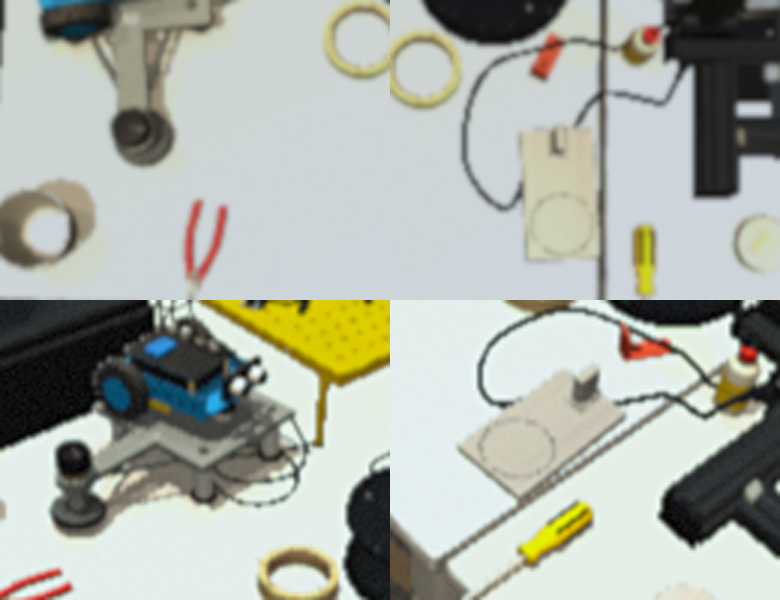

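The crops give these pixel positions:
- **Knob:** top image about (173.5,192.5), scene image about (204.3,143.3).
- **Foot disc:** top image about (177.7,196.7).
- **Ring:** top image (297.7,214.7), scene image (272.3,239).
- **Plate corners, top image:** (283.7,184), (307.3,182.3), (285.3,226.7) and (310,226).

Run:
```python
from h import *
from scipy.optimize import least_squares as ls
def tri(a,b): 
    r=ls(lambda P:np.r_[proj("top",P)-a,proj("scene",P)-b],[500,200,50],diff_step=1e-2); return r.x.round(1),r.fun.round(1)
print("knob",tri((173.5,192.5),(204.3,143.3)))
print("ring",tri((297.7,214.7),(272.3,239)))
print("ring",back("top",(297.7,214.7),10),back("scene",(272.3,239),10))
for z in(15,25):print("foot",back("top",(177.7,196.7),z), back("scene",(206,162),z))
for uv in[(283.7,184),(307.3,182.3),(285.3,226.7),(310,226)]:print("corner",back("top",uv,10))
print("tab",back("top",(296,184.5),48),back("scene",(295.5,215.5),48))
for n,uv in dict(tape=(250,162),cutter=(197,226),cutend=(195,248),mug=(143,225),bracket=(292,158),bottle=(323,154),scr1=(325,215),scr2=(325,240),platformcorner=(206,150)).items():print(n,back("top",uv,15))
```

```text
knob (array([510.8, 300.5,  91.5]), array([0., 0., 0., 0.]))
ring (array([ 455.2, -138.4,    6.3]), array([-0.4, -0.2,  0.2,  0.5]))
ring [ 454.1 -139.5   10. ] [ 453.9 -138.7   10. ]
foot [506.7 299.8  15. ] [504.2 290.2  15. ]
foot [505.4 297.9  25. ] [497.7 279.2  25. ]
corner [566.  -86.7  10. ]
corner [ 574.9 -173.7   10. ]
corner [409.3 -95.1  10. ]
corner [ 414.4 -184.5   10. ]
tab [ 558.9 -128.    48. ] [ 548.7 -136.6   48. ]
tape [644.2  39.9  15. ]
cutter [402.2 223.8  15. ]
cutend [323.7 226.9  15. ]
mug [400.2 418.6  15. ]
bracket [ 664.  -115.6   15. ]
bottle [ 682.7 -230.7   15. ]
scr1 [ 455.5 -237.9   15. ]
scr2 [ 365.6 -237.9   15. ]
platformcorner [685.1 205.1  15. ]
```

Ring is at about (454,-139) with the plate's yaw at about 183° (tab toward +x), so the tab is at about (555,-133). The knob is at about (508,299). The sizes agree: the plate comes out at 159x88 mm, and the arm top at 72 mm plus 21 mm puts the knob at z 93. I'll move over the tab.

```bash
python3 -m handwheel '[{"x":0.1,"y":-0.22,"az":0.03},{"x":0.1,"y":-0.22,"az":0.03},{"x":0.1,"y":-0.22,"az":0.03},{"x":0.1,"y":-0.22,"az":0.03},{"x":0.1,"y":-0.22,"az":0.03},{"x":0.1,"y":-0.22,"az":0.03},{"x":0.1,"y":-0.22,"az":0.03},{"x":0.1,"y":-0.22,"az":0.03}]' 1
python3 -m handwheel '[{"x":0.1,"y":-0.22},{"x":0.1,"y":-0.22},{"x":0.1,"y":-0.22},{"x":0.1,"y":-0.22},{"x":0.1,"y":-0.22},{"x":0.1,"y":-0.22},{"x":0.1,"y":-0.22},{"x":0.05,"y":-0.1}]' 1
python3 - <<'E'
from h import *
import cv2
s=arm.read_state();p=arm.camera_params("wrist");im=arm.get_image("wrist")
import pickle;pickle.dump(p,open("w1.pkl","wb"))
print(s["position"],s["joints"],R.from_quat(s["ee_rot"]).as_matrix()[:2,1],p["position"])
im=im[:,:,::-1].copy()
for P in[(454,-139,10),(555,-133,48)]:
    u=proj("wrist",P,p);print(u)
cv2.imwrite("pics/w1.png",im)
E
```

```text
[199.27450876 591.78312193 205.91566932] [ 1.50456811e+00  3.85512337e-01  6.76879408e-03 -4.22162792e-04
 -1.19400847e+00 -2.58630376e-01] [-0.31932182 -0.94764424] [269.58517904 568.74535612 373.39581868]
[1009.7 -420. ]
[1232.  -784.6]invalid input at $[0]: expected keys x, y, z, ax, ay, az
invalid input at $[0]: expected keys x, y, z, ax, ay, az
```

View pics/w1.png

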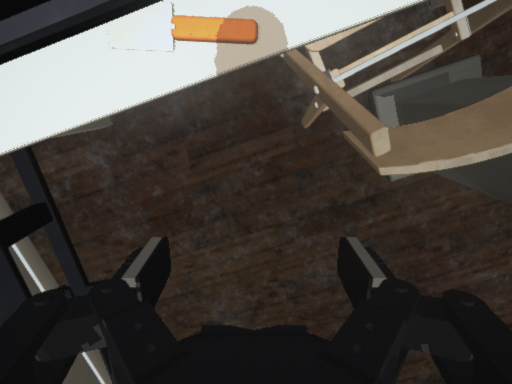

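The picture shows only the table edge and the open fingers: the arm hasn't moved, because every row needs all six keys.

```bash
python3 -m handwheel '[{"x":0.1,"y":-0.22,"z":0,"ax":0,"ay":0,"az":0.03},{"x":0.1,"y":-0.22,"z":0,"ax":0,"ay":0,"az":0.03},{"x":0.1,"y":-0.22,"z":0,"ax":0,"ay":0,"az":0.03},{"x":0.1,"y":-0.22,"z":0,"ax":0,"ay":0,"az":0.03},{"x":0.1,"y":-0.22,"z":0,"ax":0,"ay":0,"az":0.03},{"x":0.1,"y":-0.22,"z":0,"ax":0,"ay":0,"az":0.03},{"x":0.1,"y":-0.22,"z":0,"ax":0,"ay":0,"az":0.03},{"x":0.1,"y":-0.22,"z":0,"ax":0,"ay":0,"az":0.03}]' 1
```

```text
clock: 0.95
position: [359.6, 238.3, 207.0]
ee_rot: [1.0, 0.027, 0.0, -0.0]
contact_force: [0.1, 1.5, 0.1]
gripper_width: 85.2
grasp_force: 0.0
```

```bash
python3 -m handwheel '[{"x":0.11,"y":-0.22,"z":0,"ax":0,"ay":0,"az":0},{"x":0.11,"y":-0.22,"z":0,"ax":0,"ay":0,"az":0},{"x":0.11,"y":-0.22,"z":0,"ax":0,"ay":0,"az":0},{"x":0.11,"y":-0.22,"z":0,"ax":0,"ay":0,"az":0},{"x":0.11,"y":-0.22,"z":0,"ax":0,"ay":0,"az":0},{"x":0.11,"y":-0.22,"z":0,"ax":0,"ay":0,"az":0},{"x":0.11,"y":-0.22,"z":0,"ax":0,"ay":0,"az":0},{"x":0.05,"y":-0.1,"z":0,"ax":0,"ay":0,"az":0}]' 1
python3 - <<'E'
from h import *
import cv2
s=arm.read_state();p=arm.camera_params("wrist");im=arm.get_image("wrist")
import pickle;pickle.dump(p,open("w2.pkl","wb"))
print(s["position"],s["joints"],R.from_quat(s["ee_rot"]).as_matrix()[:2,1],p["position"])
for P in[(454,-139,10),(555,-133,48)]: print(proj("wrist",P,p))
cv2.imwrite("pics/w2.png",im[:,:,::-1])
E
```

```text
clock: 1.75
position: [524.3, -90.9, 206.3]
ee_rot: [1.0, 0.024, -0.0, 0.0]
contact_force: [0.3, 0.5, 0.1]
gripper_width: 85.4
grasp_force: 0.0
[524.27963991 -90.93440347 206.29050048] [ 1.33523182e-01  2.27694742e-01 -2.19991130e-01  4.15438035e-04
 -1.12394831e+00  1.48583734e+00] [ 0.04872475 -0.99881215] [598.46828708 -86.83266164 373.69673387]
[286.8 211.7]
[292.4 141.2]
```

View pics/w2.png

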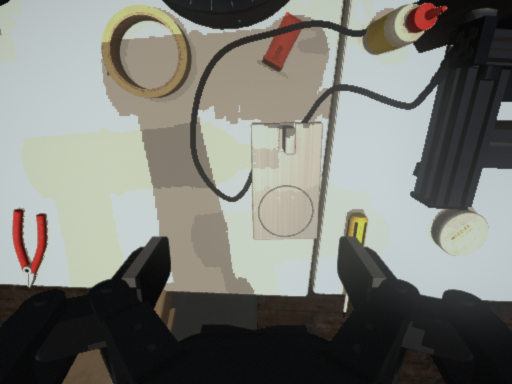

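The wrist view shows the ring at (286,211), where predicted, the tab at about (290,140), and plate corners at (251,123), (322,122), (254,239) and (318,239).

Run:
```python
from h import *
import pickle,cv2
p=pickle.load(open("w2.pkl","rb"))
for uv in[(251,123),(322,122),(254,239),(318,239),(286,211)]:print(back("wrist",uv,10,p))
for uv in [(284,126),(294,126),(290,140),(290,154)]: print("tab",back("wrist",uv,48,p),back("wrist",uv,10,p))
# project tab box for yaw 180..184
for yaw in(180,182,184):
  for c in[(555,-133)]:
    d=np.array([np.cos(np.radians(yaw)),np.sin(np.radians(yaw))]);n=np.array([-d[1],d[0]])
    print(yaw,[proj("wrist",[*(np.array(c)+a*15*d+b*6*n),z],p).tolist() for z in(10,48) for a in(-1,1) for b in(-1,1)])
im=cv2.imread("pics/w2.png")[100:250,230:340];cv2.imwrite("pics/w2c.png",cv2.resize(im,None,fx=4,fy=4,interpolation=cv2.INTER_CUBIC))
```

```text
[570. -85.  10.]
[ 575.4 -173.    10. ]
[410.6 -96.4  10. ]
[ 414.9 -186.2   10. ]
[ 454.9 -137.9   10. ]
tab [ 571.4 -122.1   48. ] [ 568.3 -126.2   10. ]
tab [ 572.  -133.3   48. ] [ 568.9 -138.7   10. ]
tab [ 556.2 -130.1   48. ] [ 551.3 -135.2   10. ]
tab [ 540.3 -131.5   48. ] [ 533.5 -136.7   10. ]
180 [[284.7, 124.6], [294.3, 125.1], [282.9, 148.6], [292.2, 149.0], [288.3, 127.5], [299.0, 128.0], [286.1, 154.0], [296.5, 154.5]]
182 [[284.3, 124.8], [293.9, 124.9], [283.3, 148.8], [292.7, 148.9], [287.8, 127.7], [298.5, 127.8], [286.5, 154.2], [297.0, 154.4]]
184 [[283.9, 125.0], [293.5, 124.7], [283.7, 148.9], [293.1, 148.7], [287.3, 127.9], [298.0, 127.6], [287.0, 154.4], [297.4, 154.2]]
```

View pics/w2c.png

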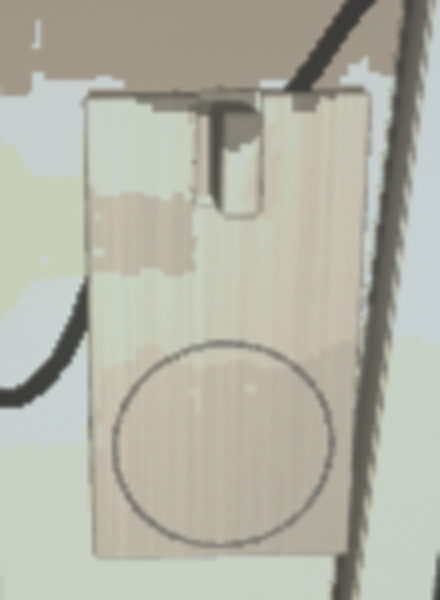

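The tab is at (556,-130) and the plate yaw is about 184.4°. Next I align over the tab and descend part-way.

```bash
python3 -m handwheel '[{"x":0.08,"y":-0.1,"z":0,"ax":0,"ay":0,"az":0.018},{"x":0.077,"y":-0.097,"z":0,"ax":0,"ay":0,"az":0},{"x":0,"y":0,"z":-0.2,"ax":0,"ay":0,"az":0},{"x":0,"y":0,"z":-0.2,"ax":0,"ay":0,"az":0},{"x":0,"y":0,"z":-0.2,"ax":0,"ay":0,"az":0},{"x":0,"y":0,"z":0,"ax":0,"ay":0,"az":0},{"x":0,"y":0,"z":0,"ax":0,"ay":0,"az":0},{"x":0,"y":0,"z":0,"ax":0,"ay":0,"az":0}]' 0.4
python3 -c "
from h import *
s=arm.read_state();print(s['position'],R.from_quat(s['ee_rot']).as_matrix().round(3))"
```

```text
clock: 2.6
position: [556.7, -127.0, 89.4]
ee_rot: [0.999, 0.041, 0.002, 0.0]
contact_force: [0.6, 0.3, 0.8]
gripper_width: 59.8
grasp_force: 0.0
[ 556.71808843 -127.03687937   89.38047687] [[ 0.997  0.081  0.004]
 [ 0.081 -0.997 -0.001]
 [ 0.004  0.001 -1.   ]]
```

```bash
python3 -m handwheel '[{"x":0,"y":-0.015,"z":-0.1,"ax":0,"ay":0,"az":0},{"x":0,"y":0,"z":-0.13,"ax":0,"ay":0,"az":0},{"x":0,"y":0,"z":-0.08,"ax":0,"ay":0,"az":0},{"x":0,"y":0,"z":-0.04,"ax":0,"ay":0,"az":0},{"x":0,"y":0,"z":0,"ax":0,"ay":0,"az":0},{"x":0,"y":0,"z":0,"ax":0,"ay":0,"az":0},{"x":0,"y":0,"z":0,"ax":0,"ay":0,"az":0},{"x":0,"y":0,"z":0,"ax":0,"ay":0,"az":0}]' 0.4
python3 -m handwheel '[{"x":0,"y":0,"z":0,"ax":0,"ay":0,"az":0},{"x":0,"y":0,"z":0,"ax":0,"ay":0,"az":0},{"x":0,"y":0,"z":0,"ax":0,"ay":0,"az":0},{"x":0,"y":0,"z":0,"ax":0,"ay":0,"az":0},{"x":0,"y":0,"z":0,"ax":0,"ay":0,"az":0},{"x":0,"y":0,"z":0,"ax":0,"ay":0,"az":0},{"x":0,"y":0,"z":0,"ax":0,"ay":0,"az":0},{"x":0,"y":0,"z":0,"ax":0,"ay":0,"az":0}]' -1
```

```text
clock: 3.4
position: [555.6, -130.1, 18.0]
ee_rot: [0.999, 0.04, 0.001, 0.0]
contact_force: [-0.1, 0.5, -0.5]
gripper_width: 59.6
grasp_force: 0.0
clock: 4.2
position: [555.0, -130.1, 17.2]
ee_rot: [0.999, 0.04, 0.0, 0.0]
contact_force: [-1.5, -0.1, 5.3]
gripper_width: 9.8
grasp_force: 59.7
```

Tab gripped. Now I slide the plate toward +y, then rotate it.

```bash
python3 -m handwheel '[{"x":-0.025,"y":0.09,"z":0,"ax":0,"ay":0,"az":0},{"x":-0.025,"y":0.1,"z":0,"ax":0,"ay":0,"az":0},{"x":-0.025,"y":0.1,"z":0,"ax":0,"ay":0,"az":0},{"x":-0.025,"y":0.1,"z":0,"ax":0,"ay":0,"az":0},{"x":-0.025,"y":0.1,"z":0,"ax":0,"ay":0,"az":0},{"x":-0.025,"y":0.1,"z":0,"ax":0,"ay":0,"az":0},{"x":-0.025,"y":0.1,"z":0,"ax":0,"ay":0,"az":0},{"x":-0.025,"y":0.06,"z":0,"ax":0,"ay":0,"az":0}]'
python3 -m handwheel '[{"x":0,"y":0,"z":0,"ax":0,"ay":0,"az":-0.06},{"x":0,"y":0,"z":0,"ax":0,"ay":0,"az":-0.06},{"x":0,"y":0,"z":0,"ax":0,"ay":0,"az":-0.06},{"x":0,"y":0,"z":0,"ax":0,"ay":0,"az":-0.06},{"x":0,"y":0,"z":0,"ax":0,"ay":0,"az":-0.06},{"x":0,"y":0,"z":0,"ax":0,"ay":0,"az":-0.06},{"x":0,"y":0,"z":0,"ax":0,"ay":0,"az":-0.06},{"x":0,"y":0,"z":0,"ax":0,"ay":0,"az":-0.06}]'
python3 -m handwheel '[{"x":0,"y":0,"z":0,"ax":0,"ay":0,"az":-0.07},{"x":0,"y":0,"z":0,"ax":0,"ay":0,"az":-0.07},{"x":0,"y":0,"z":0,"ax":0,"ay":0,"az":-0.07},{"x":0,"y":0,"z":0,"ax":0,"ay":0,"az":-0.07},{"x":0,"y":0,"z":0,"ax":0,"ay":0,"az":-0.07},{"x":0,"y":0,"z":0,"ax":0,"ay":0,"az":-0.07},{"x":0,"y":0,"z":0,"ax":0,"ay":0,"az":-0.07},{"x":0,"y":0,"z":0,"ax":0,"ay":0,"az":-0.07}]'
python3 - <<'E'
from h import *
import cv2,pickle
s=arm.read_state();print(s["position"],R.from_quat(s["ee_rot"]).as_matrix()[:2,1].round(3),s["joints"].round(2))
for n in("top","wrist"):
    p=arm.camera_params(n);pickle.dump(p,open(n+"3.pkl","wb"));cv2.imwrite(f"pics/{n}3.png",arm.get_image(n)[:,:,::-1])
a=cv2.imread("pics/top3.png")[130:260,120:340];b=cv2.imread("pics/wrist3.png")
cv2.imwrite("pics/c3.png",np.vstack([cv2.resize(a,(512,302),interpolation=cv2.INTER_CUBIC),b[:298]]))
E
```

```text
clock: 5.0
position: [515.6, 20.3, 17.2]
ee_rot: [0.999, 0.042, 0.001, 0.001]
contact_force: [3.0, -5.7, 1.7]
gripper_width: 9.7
grasp_force: 59.7
clock: 5.8
position: [513.2, 18.9, 17.2]
ee_rot: [0.943, -0.331, -0.001, 0.001]
contact_force: [-3.7, -2.7, 7.6]
gripper_width: 9.7
grasp_force: 60.5
clock: 6.6
position: [512.9, 19.5, 17.2]
ee_rot: [0.712, -0.702, -0.001, 0.002]
contact_force: [-5.5, 0.8, 8.5]
gripper_width: 9.9
grasp_force: 60.7
[512.87546368  19.52357638  17.16554378] [-1.    -0.015] [ 0.35  0.43 -0.49 -0.   -0.65 -0.34]
```

View pics/c3.png

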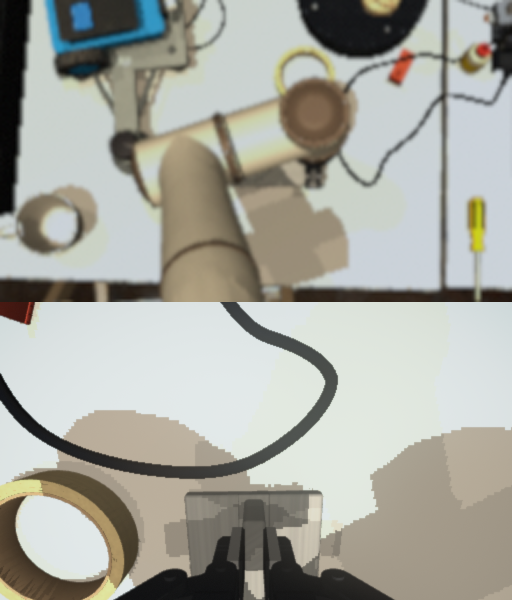

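The plate is in the grip, with its tab-end corners at wrist pixels (186,190) and (322,188). The arm hides the ring in both views.

Run:
```python
from h import *
import pickle
p=pickle.load(open("wrist3.pkl","rb"));print(p["position"])
a,b=back("wrist",(186,191),10,p),back("wrist",(322,189),10,p);print(a,b,np.linalg.norm(a-b))
d=(a-b)[:2];yaw=np.degrees(np.arctan2(d[1],d[0]));print("plate yaw",yaw-90, (a+b)/2)
print("tab top far edge",back("wrist",(246,199),48,p),back("wrist",(262,199),48,p))
```

```text
[514.13543087 -54.2389237  184.69801016]
[556.3   2.3  10. ] [4.693e+02 2.000e-01 1.000e+01] 87.02534113693545
plate yaw -88.61726692890232 [512.8    1.25  10.  ]
tab top far edge [517.1  -6.   48. ] [509.   -6.1  48. ]
```

The ring is at about (510.5,120), so it needs to go (-2,+179). I slide it in two moves.

```bash
python3 -m handwheel '[{"x":0,"y":0.06,"z":0,"ax":0,"ay":0,"az":0},{"x":0,"y":0.06,"z":0,"ax":0,"ay":0,"az":0},{"x":0,"y":0.06,"z":0,"ax":0,"ay":0,"az":0},{"x":0,"y":0.06,"z":0,"ax":0,"ay":0,"az":0},{"x":0,"y":0.06,"z":0,"ax":0,"ay":0,"az":0},{"x":0,"y":0.06,"z":0,"ax":0,"ay":0,"az":0},{"x":0,"y":0.06,"z":0,"ax":0,"ay":0,"az":0},{"x":0,"y":0.06,"z":0,"ax":0,"ay":0,"az":0}]'
python3 -m handwheel '[{"x":-0.01,"y":0.06,"z":0,"ax":0,"ay":0,"az":0},{"x":0,"y":0.06,"z":0,"ax":0,"ay":0,"az":0},{"x":0,"y":0.06,"z":0,"ax":0,"ay":0,"az":0},{"x":0,"y":0.06,"z":0,"ax":0,"ay":0,"az":0},{"x":0,"y":0.06,"z":0,"ax":0,"ay":0,"az":0},{"x":0,"y":0.06,"z":0,"ax":0,"ay":0,"az":0},{"x":0,"y":0.05,"z":0,"ax":0,"ay":0,"az":0},{"x":0,"y":0,"z":0,"ax":0,"ay":0,"az":0}]'
```

```text
clock: 7.5
position: [513.3, 113.3, 17.2]
ee_rot: [0.713, -0.701, 0.0, 0.003]
contact_force: [0.1, -11.5, 7.4]
gripper_width: 9.7
grasp_force: 60.3
clock: 8.3
position: [511.4, 195.9, 17.2]
ee_rot: [0.713, -0.701, 0.0, 0.003]
contact_force: [-2.9, -6.0, 9.7]
gripper_width: 9.5
grasp_force: 60.4
```

```bash
python3 -m handwheel '[{"x":0,"y":0.015,"z":0,"ax":0,"ay":0,"az":0},{"x":0,"y":0,"z":0,"ax":0,"ay":0,"az":0},{"x":0,"y":0,"z":0,"ax":0,"ay":0,"az":0},{"x":0,"y":0,"z":0,"ax":0,"ay":0,"az":0},{"x":0,"y":0,"z":0,"ax":0,"ay":0,"az":0},{"x":0,"y":0,"z":0,"ax":0,"ay":0,"az":0},{"x":0,"y":0,"z":0,"ax":0,"ay":0,"az":0},{"x":0,"y":0,"z":0,"ax":0,"ay":0,"az":0}]'
python3 -m handwheel '[{"x":0,"y":0,"z":0,"ax":0,"ay":0,"az":0},{"x":0,"y":0,"z":0,"ax":0,"ay":0,"az":0},{"x":0,"y":0,"z":0,"ax":0,"ay":0,"az":0},{"x":0,"y":0,"z":0,"ax":0,"ay":0,"az":0},{"x":0,"y":0,"z":0.1,"ax":0,"ay":0,"az":0},{"x":0,"y":0,"z":0.2,"ax":0,"ay":0,"az":0},{"x":0,"y":0,"z":0.22,"ax":0,"ay":0,"az":0},{"x":0,"y":0,"z":0.22,"ax":0,"ay":0,"az":0}]' -0.1
python3 -m handwheel '[{"x":0,"y":0,"z":0.2,"ax":0,"ay":0,"az":0},{"x":0,"y":0.1,"z":0.1,"ax":0,"ay":0,"az":0},{"x":0,"y":0.1,"z":0,"ax":0,"ay":0,"az":0},{"x":0,"y":0.06,"z":0,"ax":0,"ay":0,"az":0},{"x":0,"y":0,"z":0,"ax":0,"ay":0,"az":0},{"x":0,"y":0,"z":0,"ax":0,"ay":0,"az":0},{"x":0,"y":0,"z":0,"ax":0,"ay":0,"az":0},{"x":0,"y":0,"z":0,"ax":0,"ay":0,"az":0}]'
python3 - <<'E'
from h import *
import cv2,pickle
s=arm.read_state();print(s["position"],s["joints"].round(2),s["wrist_torque"])
p=arm.camera_params("wrist");pickle.dump(p,open("w4.pkl","wb"));cv2.imwrite("pics/w4.png",arm.get_image("wrist")[:,:,::-1])
for P in [(508.5,299.5,10),(508.5,299.5,107)]:print(proj("wrist",P,p))
E
```

```text
clock: 9.1
position: [511.2, 197.7, 17.2]
ee_rot: [0.713, -0.701, 0.0, 0.003]
contact_force: [-1.4, -8.0, 9.5]
gripper_width: 9.6
grasp_force: 60.4
clock: 9.9
position: [512.5, 201.0, 166.2]
ee_rot: [0.713, -0.701, -0.0, 0.0]
contact_force: [0.2, -0.0, -0.3]
gripper_width: 38.4
grasp_force: 0.0
clock: 10.7
position: [512.6, 252.2, 224.3]
ee_rot: [0.713, -0.701, -0.0, 0.001]
contact_force: [-0.0, -0.4, 0.6]
gripper_width: 38.6
grasp_force: 0.0
[512.63922475 252.2413933  224.26085109] [ 0.74  0.28 -0.1  -0.   -1.19 -0.72] [ 0.00818416  0.00554755 -0.06068265]
[255.9 189.9]
[256.6 217.2]
```

View pics/w4.png

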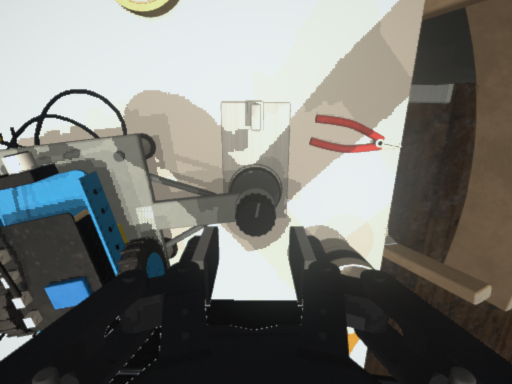

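The view shows the plate under the foot, with the knob top at about (255,213), the foot disc around (255,190), and tab-end corners at (221,103) and (290,101). I'll zoom in to check the centring.

Run:
```python
from h import *
import cv2,pickle
p=pickle.load(open("w4.pkl","rb"))
im=cv2.imread("pics/w4.png")
a,b=back("wrist",(221,102.5),10,p),back("wrist",(290,101.5),10,p);d=(a-b)[:2];L=np.linalg.norm(d);u=d/L
x=np.array([-u[1],u[0]]);m=(a+b)[:2]/2
print(a,b,L,"yaw",np.degrees(np.arctan2(x[1],x[0])),"ring",m+118*x)
print("knob",back("wrist",(255,213),107,p))
t=np.linspace(0,2*np.pi,60)
def circ(c,r,z): return np.array([proj("wrist",[c[0]+r*np.cos(q),c[1]+r*np.sin(q),z],p) for q in t])
S=5;o=np.array([200,90]);cr=cv2.resize(im[90:250,200:310],None,fx=S,fy=S,interpolation=cv2.INTER_CUBIC)[:,:]
cr2=cr.copy()
def dr(pts,col): cv2.polylines(cr,[(((pts-o)+.5)*S).astype(np.int32)],False,col,1)
k=back("wrist",(255,213),107,p)[:2]
dr(circ(k,21,107),(0,0,255));dr(circ(k,35,15),(0,255,0));r=m+118*x;dr(circ(r,37,10),(255,0,0))
n=u;c=lambda s,w:[*(r+s*x+w*n),10]
dr(np.array([proj("wrist",c(s,w),p) for s,w in[(-118,-45),(-118,45),(42,45),(42,-45),(-118,-45)]]),(255,0,255))
out=np.hstack([cr2,cr])[:800];cv2.imwrite("pics/c4.png",cv2.resize(out,(800,int(800*out.shape[0]/out.shape[1]))))
```

```text
[555.2 182.9  10. ] [467.  180.3  10. ] 88.23831367382317 yaw 91.68850225482095 ring [507.62305232 299.5487636 ]
knob [510.3 294.6 107. ]
```

View pics/c4.png

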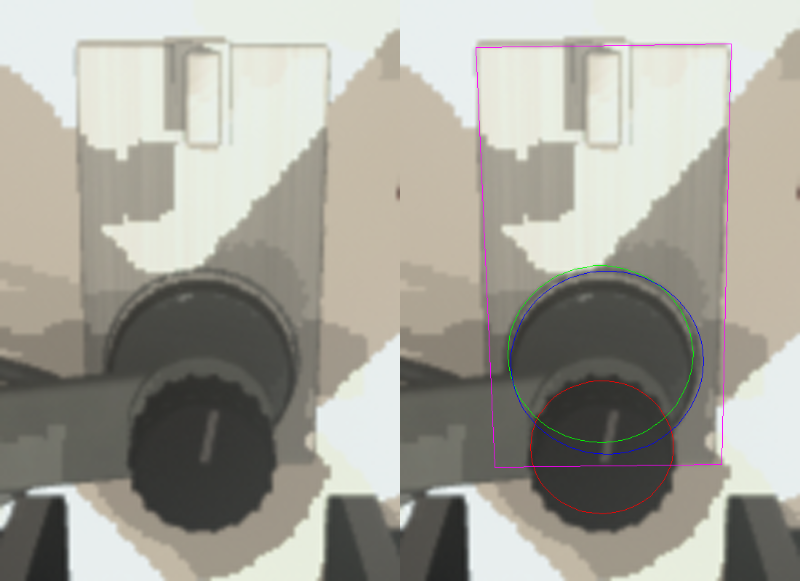

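The ring mark sits evenly round the foot, centred within about 3 mm. The knob is at about (509.5,297). Now I go over it and turn the wrist back counter-clockwise, so there is room to turn clockwise.

```bash
python3 -m handwheel '[{"x":-0.015,"y":0.1,"z":0,"ax":0,"ay":0,"az":0.075},{"x":0,"y":0.1,"z":0,"ax":0,"ay":0,"az":0.075},{"x":0,"y":0.026,"z":0,"ax":0,"ay":0,"az":0.075},{"x":0,"y":0,"z":0,"ax":0,"ay":0,"az":0.075},{"x":0,"y":0,"z":0,"ax":0,"ay":0,"az":0.075},{"x":0,"y":0,"z":0,"ax":0,"ay":0,"az":0.075},{"x":0,"y":0,"z":0,"ax":0,"ay":0,"az":0.075},{"x":0,"y":0,"z":0,"ax":0,"ay":0,"az":0.075}]' 0.7
python3 -m handwheel '[{"x":0,"y":0,"z":0,"ax":0,"ay":0,"az":0.075},{"x":0,"y":0,"z":0,"ax":0,"ay":0,"az":0.075},{"x":0,"y":0,"z":0,"ax":0,"ay":0,"az":0.075},{"x":0,"y":0,"z":0,"ax":0,"ay":0,"az":0.075},{"x":0,"y":0,"z":0,"ax":0,"ay":0,"az":0.075},{"x":0,"y":0,"z":0,"ax":0,"ay":0,"az":0.075},{"x":0,"y":0,"z":0,"ax":0,"ay":0,"az":0.075},{"x":0,"y":0,"z":0,"ax":0,"ay":0,"az":0.075}]' 0.7
python3 -m handwheel '[{"x":0,"y":0,"z":0,"ax":0,"ay":0,"az":0.075},{"x":0,"y":0,"z":0,"ax":0,"ay":0,"az":0.075},{"x":0,"y":0,"z":0,"ax":0,"ay":0,"az":0.075},{"x":0,"y":0,"z":0,"ax":0,"ay":0,"az":0.075},{"x":0,"y":0,"z":0,"ax":0,"ay":0,"az":0.075},{"x":0,"y":0,"z":0,"ax":0,"ay":0,"az":0.075},{"x":0,"y":0,"z":0,"ax":0,"ay":0,"az":0.075},{"x":0,"y":0,"z":0,"ax":0,"ay":0,"az":0.075}]' 0.7
python3 -c "
from h import *
s=arm.read_state();M=R.from_quat(s['ee_rot']).as_matrix();print(s['position'],s['joints'].round(2),np.degrees(np.arctan2(M[1,0],M[0,0])),M[:,2],s['wrist_torque'])"
```

```text
clock: 11.55
position: [509.9, 297.7, 224.8]
ee_rot: [0.954, -0.299, -0.0, 0.0]
contact_force: [-0.9, 0.1, -0.8]
gripper_width: 72.5
grasp_force: 0.0
clock: 12.35
position: [509.9, 297.7, 224.9]
ee_rot: [0.986, 0.167, -0.0, 0.0]
contact_force: [0.6, 0.6, -0.1]
gripper_width: 72.4
grasp_force: 0.0
clock: 13.15
position: [509.9, 297.6, 224.9]
ee_rot: [0.803, 0.597, -0.0, 0.0]
contact_force: [0.5, 0.1, 0.5]
gripper_width: 72.3
grasp_force: 0.0
[509.87886572 297.64331866 224.87078348] [ 0.8   0.31 -0.05  0.   -1.21  2.05] 73.25774713185059 [-1.21870959e-04 -1.28098621e-04 -9.99999984e-01] [ 0.02212557 -0.00206581 -0.00088904]
```

```bash
python3 -m handwheel '[{"x":0,"y":0,"z":-0.2,"ax":0,"ay":0,"az":0},{"x":0,"y":0,"z":-0.2,"ax":0,"ay":0,"az":0},{"x":0,"y":0,"z":-0.15,"ax":0,"ay":0,"az":0},{"x":0,"y":0,"z":-0.1,"ax":0,"ay":0,"az":0},{"x":0,"y":0,"z":-0.06,"ax":0,"ay":0,"az":0},{"x":0,"y":0,"z":-0.04,"ax":0,"ay":0,"az":0},{"x":0,"y":0,"z":0,"ax":0,"ay":0,"az":0},{"x":0,"y":0,"z":0,"ax":0,"ay":0,"az":0}]'
python3 -m handwheel '[{"x":0,"y":0,"z":0,"ax":0,"ay":0,"az":0},{"x":0,"y":0,"z":0,"ax":0,"ay":0,"az":0},{"x":0,"y":0,"z":0,"ax":0,"ay":0,"az":0},{"x":0,"y":0,"z":0,"ax":0,"ay":0,"az":0},{"x":0,"y":0,"z":0,"ax":0,"ay":0,"az":0},{"x":0,"y":0,"z":0,"ax":0,"ay":0,"az":0},{"x":0,"y":0,"z":0,"ax":0,"ay":0,"az":0},{"x":0,"y":0,"z":0,"ax":0,"ay":0,"az":0}]' -1
python3 -c "
from h import *
s=arm.read_state();print(s['position'],s['contact_force'],s['wrist_torque'])"
```

```text
clock: 13.95
position: [510.5, 298.6, 75.9]
ee_rot: [0.804, 0.595, 0.001, -0.0]
contact_force: [-0.0, 0.6, 0.3]
gripper_width: 72.7
grasp_force: 0.0
clock: 14.75
position: [510.0, 298.6, 76.4]
ee_rot: [0.804, 0.595, 0.001, -0.0]
contact_force: [-2.7, 0.1, 6.0]
gripper_width: 38.9
grasp_force: 59.8
[510.01222995 298.56848641  76.39541   ] [-2.72176904  0.07403235  5.96833269] [ 0.04762924  0.74945121 -0.0048035 ]
```

The knob is gripped. Now I turn it clockwise, watching the torque about z.

```bash
python3 -m handwheel '[{"x":0,"y":0,"z":0,"ax":0,"ay":0,"az":-0.06},{"x":0,"y":0,"z":0,"ax":0,"ay":0,"az":-0.06},{"x":0,"y":0,"z":0,"ax":0,"ay":0,"az":-0.06},{"x":0,"y":0,"z":0,"ax":0,"ay":0,"az":-0.06},{"x":0,"y":0,"z":0,"ax":0,"ay":0,"az":-0.06},{"x":0,"y":0,"z":0,"ax":0,"ay":0,"az":-0.06},{"x":0,"y":0,"z":0,"ax":0,"ay":0,"az":-0.06},{"x":0,"y":0,"z":0,"ax":0,"ay":0,"az":-0.06}]'
cat > t.py <<'E'
from h import *
s=arm.read_state();M=R.from_quat(s['ee_rot']).as_matrix();print('yaw',np.degrees(np.arctan2(M[1,0],M[0,0])).round(1),s['contact_force'].round(1),'T',s['wrist_torque'].round(3),'q6',s['joints'][5].round(2))
E
python3 t.py
python3 -m handwheel '[{"x":0,"y":0,"z":0,"ax":0,"ay":0,"az":-0.04},{"x":0,"y":0,"z":0,"ax":0,"ay":0,"az":-0.04},{"x":0,"y":0,"z":0,"ax":0,"ay":0,"az":-0.04},{"x":0,"y":0,"z":0,"ax":0,"ay":0,"az":-0.04},{"x":0,"y":0,"z":0,"ax":0,"ay":0,"az":-0.04},{"x":0,"y":0,"z":0,"ax":0,"ay":0,"az":-0.04},{"x":0,"y":0,"z":0,"ax":0,"ay":0,"az":0},{"x":0,"y":0,"z":0,"ax":0,"ay":0,"az":0}]'
python3 t.py
```

```text
clock: 15.55
position: [509.6, 298.9, 76.4]
ee_rot: [0.967, 0.256, 0.001, -0.001]
contact_force: [-4.4, 1.7, 6.9]
gripper_width: 39.4
grasp_force: 59.9
yaw 29.6 [-4.4  1.7  6.9] T [0.298 1.23  0.112] q6 1.28
clock: 16.35
position: [509.6, 299.1, 76.4]
ee_rot: [0.997, 0.072, 0.0, -0.001]
contact_force: [-4.8, 2.1, 6.9]
gripper_width: 39.4
grasp_force: 60.0
yaw 8.3 [-4.8  2.1  6.9] T [0.504 1.349 0.109] q6 0.91
```

```bash
python3 -m handwheel '[{"x":0,"y":0,"z":0,"ax":0,"ay":0,"az":-0.03},{"x":0,"y":0,"z":0,"ax":0,"ay":0,"az":-0.03},{"x":0,"y":0,"z":0,"ax":0,"ay":0,"az":-0.03},{"x":0,"y":0,"z":0,"ax":0,"ay":0,"az":-0.03},{"x":0,"y":0,"z":0,"ax":0,"ay":0,"az":-0.03},{"x":0,"y":0,"z":0,"ax":0,"ay":0,"az":-0.03},{"x":0,"y":0,"z":0,"ax":0,"ay":0,"az":0},{"x":0,"y":0,"z":0,"ax":0,"ay":0,"az":0}]' >/dev/null
python3 t.py
python3 -m handwheel '[{"x":0,"y":0,"z":0,"ax":0,"ay":0,"az":-0.03},{"x":0,"y":0,"z":0,"ax":0,"ay":0,"az":-0.03},{"x":0,"y":0,"z":0,"ax":0,"ay":0,"az":-0.03},{"x":0,"y":0,"z":0,"ax":0,"ay":0,"az":-0.03},{"x":0,"y":0,"z":0,"ax":0,"ay":0,"az":-0.03},{"x":0,"y":0,"z":0,"ax":0,"ay":0,"az":-0.03},{"x":0,"y":0,"z":0,"ax":0,"ay":0,"az":0},{"x":0,"y":0,"z":0,"ax":0,"ay":0,"az":0}]' >/dev/null
python3 t.py
```

```text
yaw -7.9 [-6.1  1.6  5.9] T [0.589 1.372 0.064] q6 0.63
yaw -24.1 [-4.1  2.5  5.8] T [0.711 1.415 0.079] q6 0.35
```

Still free (0.06–0.11 N m) after 97°. I'll continue.

```bash
python3 -m handwheel '[{"x":0,"y":0,"z":0,"ax":0,"ay":0,"az":-0.03},{"x":0,"y":0,"z":0,"ax":0,"ay":0,"az":-0.03},{"x":0,"y":0,"z":0,"ax":0,"ay":0,"az":-0.03},{"x":0,"y":0,"z":0,"ax":0,"ay":0,"az":-0.03},{"x":0,"y":0,"z":0,"ax":0,"ay":0,"az":-0.03},{"x":0,"y":0,"z":0,"ax":0,"ay":0,"az":-0.03},{"x":0,"y":0,"z":0,"ax":0,"ay":0,"az":0},{"x":0,"y":0,"z":0,"ax":0,"ay":0,"az":0}]' >/dev/null
python3 t.py
python3 -m handwheel '[{"x":0,"y":0,"z":0,"ax":0,"ay":0,"az":-0.03},{"x":0,"y":0,"z":0,"ax":0,"ay":0,"az":-0.03},{"x":0,"y":0,"z":0,"ax":0,"ay":0,"az":-0.03},{"x":0,"y":0,"z":0,"ax":0,"ay":0,"az":-0.03},{"x":0,"y":0,"z":0,"ax":0,"ay":0,"az":-0.03},{"x":0,"y":0,"z":0,"ax":0,"ay":0,"az":-0.03},{"x":0,"y":0,"z":0,"ax":0,"ay":0,"az":0},{"x":0,"y":0,"z":0,"ax":0,"ay":0,"az":0}]' >/dev/null
python3 t.py
```

```text
yaw -40.3 [-4.3  3.2  5. ] T [ 0.824  1.389 -0.024] q6 0.06
yaw -56.5 [-5.3  3.   5.1] T [0.959 1.335 0.026] q6 -0.22
```

```bash
python3 -m handwheel '[{"x":0,"y":0,"z":0,"ax":0,"ay":0,"az":-0.03},{"x":0,"y":0,"z":0,"ax":0,"ay":0,"az":-0.03},{"x":0,"y":0,"z":0,"ax":0,"ay":0,"az":-0.03},{"x":0,"y":0,"z":0,"ax":0,"ay":0,"az":-0.03},{"x":0,"y":0,"z":0,"ax":0,"ay":0,"az":-0.03},{"x":0,"y":0,"z":0,"ax":0,"ay":0,"az":-0.03},{"x":0,"y":0,"z":0,"ax":0,"ay":0,"az":0},{"x":0,"y":0,"z":0,"ax":0,"ay":0,"az":0}]' >/dev/null
python3 t.py; for i in 1 2 3; do python3 - <<'E'
from h import *
arm.get_image("top");print(arm.read_state()["wrist_torque"].round(3))
E
done
```

```text
yaw -72.7 [-4.3  3.9  4.4] T [0.985 1.273 0.185] q6 -0.5
[0.972 1.232 0.145]
[1.021 1.27  0.141]
[1.031 1.297 0.185]
```

A rise of about 0.15 N m over 16° matches the expected contact slope of about 0.01 N m per degree. I continue in smaller steps.

```bash
python3 -m handwheel '[{"x":0,"y":0,"z":0,"ax":0,"ay":0,"az":-0.02},{"x":0,"y":0,"z":0,"ax":0,"ay":0,"az":-0.02},{"x":0,"y":0,"z":0,"ax":0,"ay":0,"az":-0.02},{"x":0,"y":0,"z":0,"ax":0,"ay":0,"az":-0.02},{"x":0,"y":0,"z":0,"ax":0,"ay":0,"az":-0.02},{"x":0,"y":0,"z":0,"ax":0,"ay":0,"az":0},{"x":0,"y":0,"z":0,"ax":0,"ay":0,"az":0},{"x":0,"y":0,"z":0,"ax":0,"ay":0,"az":0}]' >/dev/null
python3 t.py; for i in 1 2 3; do python3 - <<'E'
from h import *
arm.get_image("top");print(arm.read_state()["wrist_torque"].round(3))
E
done
```

```text
yaw -81.7 [-3.1  3.1  4.7] T [0.97  1.21  0.228] q6 -0.66
[0.99  1.184 0.247]
[1.007 1.192 0.249]
[0.986 1.181 0.219]
```

The stiffening is confirmed, at an estimated 4.5 N. About 14° more should bring it near 8 N.

```bash
python3 -m handwheel '[{"x":0,"y":0,"z":0,"ax":0,"ay":0,"az":-0.03},{"x":0,"y":0,"z":0,"ax":0,"ay":0,"az":-0.03},{"x":0,"y":0,"z":0,"ax":0,"ay":0,"az":-0.03},{"x":0,"y":0,"z":0,"ax":0,"ay":0,"az":-0.03},{"x":0,"y":0,"z":0,"ax":0,"ay":0,"az":-0.03},{"x":0,"y":0,"z":0,"ax":0,"ay":0,"az":0},{"x":0,"y":0,"z":0,"ax":0,"ay":0,"az":0},{"x":0,"y":0,"z":0,"ax":0,"ay":0,"az":0}]' >/dev/null
python3 t.py; for i in 1 2 3; do python3 - <<'E'
from h import *
arm.get_image("top");print(arm.read_state()["wrist_torque"].round(3))
E
done
```

```text
yaw -95.1 [-3.9  3.6  5.5] T [1.146 1.259 0.349] q6 -0.89
[1.134 1.21  0.328]
[1.192 1.28  0.35 ]
[1.147 1.212 0.297]
```

Torque is about 0.33 N m, which means about 7 N, and the angle past contact gives about 8 N. I let go and retreat straight up.

```bash
python3 -m handwheel '[{"x":0,"y":0,"z":0,"ax":0,"ay":0,"az":0},{"x":0,"y":0,"z":0,"ax":0,"ay":0,"az":0},{"x":0,"y":0,"z":0,"ax":0,"ay":0,"az":0},{"x":0,"y":0,"z":0,"ax":0,"ay":0,"az":0},{"x":0,"y":0,"z":0,"ax":0,"ay":0,"az":0},{"x":0,"y":0,"z":0,"ax":0,"ay":0,"az":0},{"x":0,"y":0,"z":0.05,"ax":0,"ay":0,"az":0},{"x":0,"y":0,"z":0.1,"ax":0,"ay":0,"az":0}]' 0.7
python3 -m handwheel '[{"x":0,"y":0,"z":0.2,"ax":0,"ay":0,"az":0},{"x":0,"y":0,"z":0.2,"ax":0,"ay":0,"az":0},{"x":0,"y":0,"z":0.2,"ax":0,"ay":0,"az":0},{"x":0,"y":-0.1,"z":0,"ax":0,"ay":0,"az":0},{"x":0,"y":-0.1,"z":0,"ax":0,"ay":0,"az":0},{"x":0,"y":-0.03,"z":0,"ax":0,"ay":0,"az":0},{"x":0,"y":0,"z":0,"ax":0,"ay":0,"az":0},{"x":0,"y":0,"z":0,"ax":0,"ay":0,"az":0}]'
python3 - <<'E'
from h import *
import cv2,pickle
s=arm.read_state();print(s["position"],s["contact_force"].round(1))
p=arm.camera_params("wrist");im=arm.get_image("wrist")[:,:,::-1].copy()
t=np.linspace(0,2*np.pi,60)
cr=cv2.resize(im[90:250,180:340],None,fx=3.7,fy=3.7,interpolation=cv2.INTER_CUBIC);c2=cr.copy()
for c,r,z,col in[((509.6,298.5),21,107,(0,0,255)),((507.6,299.5),37,10,(255,0,0))]:
    q=np.array([proj("wrist",[c[0]+r*np.cos(a),c[1]+r*np.sin(a),z],p) for a in t]);cv2.polylines(c2,[((q-[180,90]+.5)*3.7).astype(np.int32)],False,col,1)
o=np.hstack([cr,c2]);cv2.imwrite("pics/c5.png",cv2.resize(o,(800,400)))
E
```

```text
clock: 23.2
position: [509.0, 297.3, 104.2]
ee_rot: [-0.674, 0.739, 0.0, -0.002]
contact_force: [0.0, 0.3, 0.4]
gripper_width: 72.7
grasp_force: 0.0
clock: 24.0
position: [509.7, 251.7, 224.0]
ee_rot: [-0.674, 0.739, 0.0, -0.001]
contact_force: [-0.5, -0.9, -1.1]
gripper_width: 72.4
grasp_force: 0.0
[509.65750785 251.73807649 224.03757756] [-0.5 -0.9 -1.1]
```

View pics/c5.png

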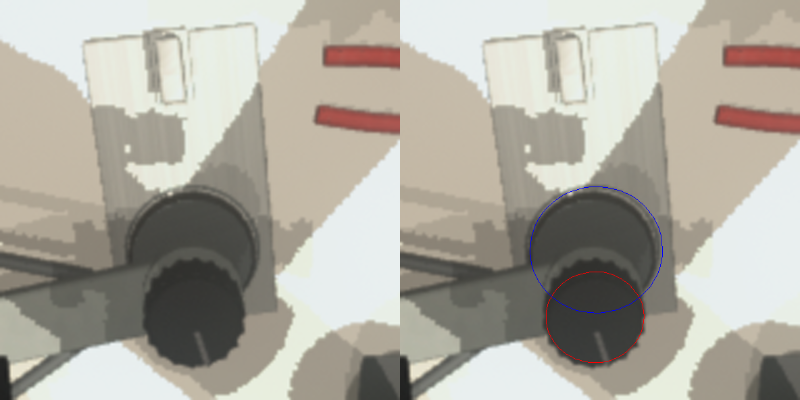

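The plate hasn't moved, its ring is still concentric with the lowered foot at about (190,250) in the crop, and the gripper is clear. I hand the job in.

```bash
python3 -c "
from bench import arm
print(arm.job_done())"
```

```text
the job is handed in; nothing more can be done
None
```

I slid the bearing plate under the foot with the ring centred to within about 3 mm, screwed the foot down to roughly 7–8 N (estimated from knob torque and turn angle), released the knob, backed off and handed the job in; no verdict came back.

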